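Set the stop screw to the setting block

ROBOT

A 7-joint arm with a two-finger parallel gripper is mounted at the origin on a cart in front of the work surface, level with it; the furniture and walls round the work are solid. World frame = base frame: x ahead of the robot, y to its left, z up, the work surface at z = 0. Lengths are in mm, angles in degrees, forces in N, time in s.
With the tool pointing down it reaches from about 400 to 900 mm from the base axis. Payload 5.6 kg.
Tool frame: the origin (TCP) lies at the very end of the fingers, on their centre line; the grasp point (between the pads) lies 19 mm behind it (manip.grip_point_offset is the distance from the TCP to the grasp point, in mm); z points along the fingers, y is the line along which they close (so a half turn about z gives the same grasp; the last joint's range is limited). The gripper opens to 92 mm and grips with 3 to 60 N. Pads are 20 mm wide; open, the fingers measure 128 mm over their backs; the gripper's body (75 mm by 189 mm) begins 69 mm behind the grasp point.
Start: joints at [67.036, 26.786, -0.665, 91.828, 0.344, 61.387, -3.226], TCP at [227.599, -608.858, 214.592] pointing down, gripper open.
Joint ranges: [-144.91, 144.91], [-17.63, 115.5], [-89.93, 88.59], [15.96, 139.68], [-74.01, 254.01], [8.47, 105.57], [-167.45, 167.45]. Speed limits (degrees/s): [147.25, 147.25, 180, 180, 180, 180, 180].

INTERFACE

Orientations are given as a 3x3 rotation matrix whose columns are the frame's x, y, z axes.
In Python, from bench import manip, vision gives the robot as it stands.
- The arm moves only by the shell command python3 -m crank 'ROWS' [FORCE]. ROWS is a JSON list of rows, 1 to 8 of them, each written [[dx, dy, dz], [rx, ry, rz], opening]: dx, dy, dz in shares of the most that a row can go, 1 being 50 mm, then a rotation vector rx, ry, rz in parts of the range, where 1.0 means 90 degrees, then the finger opening in mm; each row shifts and turns the commanded pose from where the row before left it, along the tool's axes as they then stand; what a row does not reach is not made up. A row lasts 1/10 s, in which the tool goes at most 50 mm and 8.59 degrees, less where a joint would pass 70% of its speed; a pose out of reach is approached as far as the arm can. The fingers move at their own pace and stop on an object; FORCE is the grip in N (left out, the last holds). Time passes only in rows, so rows that do not move let the fingers close. It prints the time, the measured TCP pose, the force, the opening and the grip force at its end. A shift or turn number past 1, either way, is cut back to 1. Input that does not fit is refused with a message, and nothing moves.
- manip.observe(): the state, without advancing time (a new reading comes with each control period).
- vision.camera(name): name is "side" or "top" or "wrist"; returns a dict with "image" (400x640x3 uint8, blue, green, red), "intrinsics" (3x3 intrinsics, pixels), "k1" (the pictures are not rectified: a ray, as slopes to the right and down, at radius r is drawn at 1 + k1 r^2 times it, then the intrinsics apply), "rvec" (rotation vector, rad) and "tvec" (3), from world to camera coordinates, as OpenCV has them; the wrist camera has in their place "hand_eye" (4x4, takes a point from camera to tool coordinates, whose origin is the TCP and whose axes are the flange's). Camera axes: x right, y down, z forward; pixel columns grow to the right and rows downward; lengths in mm; the calibration is good to about 2 mm. A picture is of the moment at which its call begins: read the wrist's pose just before it. There is no depth.
- manip.close_job(): hands the job in; it is judged then, once.
The state is a dict: "time_s": time; "joint_pos": joint angles; "dq": joint speeds; "joint_efforts": joint torques, N m; "position": TCP position; "tool_rot": TCP orientation; "wrist_force": force on the tool from outside, world axes, zero at the start; "ft_torque": the same for the moment, N m; "grip_width": finger opening in mm; "finger_force": force on a finger pad.
Only numpy, scipy, OpenCV 4.12 (cv2) and the standard library are available. Lean on these libraries where they do the work, as an engineer would, in place of code of your own. Each camera call takes 0.05 s, during which the arm holds its last target. There are 200 camera calls.

TASK

Take the coil spring out of the lane of the stop stand and stand it upright on the bench clear of the stand, then slide the setting block along the lane, under the stop screw, all the way home against the post. Then turn the stop screw down (clockwise), with the slotted driver only and not with the fingers, until its sprung foot just drags on the block without clamping it; put the driver back in its holder, and leave the piston and the tape measure where they are.

Things in the scene. Friction and masses are not known exactly. Their poses are not given: they have to be found in the camera images.
- stop_stand: Fixed grey stop stand with a lane, post and arm. Origin on the bench straight below the vertical screw axis; x runs along the lane towards the post, y across, z up. Base plate x -235 to +60 mm, 80 wide, top 14 mm above the bench. Post at the lane's end: face at x = +22, 62 wide, top at 84 mm; from it an arm, 44 wide, 60 to 82 mm above the bench, reaches back to x = -26 and carries the screw.
- lane_axis (a point): Point on the base plate's top, 14 mm above the bench, under the screw axis; axes as the stand's. The lane runs from here to x = -230 mm between two steel rails 44 mm apart inside, 8 mm wide, tops 22 mm above the bench.
- screw_slot (a point): Centre of the top of the stop screw's head, a dark square steel head 38 x 38 mm on the vertical screw axis, 121.6 mm above the bench at joint 0, 5 mm lower per rad. One straight slot, 9 mm wide, 13 mm deep, open at both ends, crosses the head; x lies along the slot, z up. The 5 mm blade has about 0.17 rad of play in it either way. Over 15 N straight down on the head can drive the screw.
- stop_screw (a joint): Angle of the stop screw, rad; grows clockwise from above and sinks 5 mm per rad (steep thread). At 0 the slot lies along the lane. Starts 0.3 to 0.7; limits -0.1 and 2.15. On the block the foot first touches at 1.32; 1.4 to 1.7 (slot about square across the lane, 1.57) is a proper light drag; at 2.02 the foot's spring is solid, the block clamped. Turning takes 0.1 N m; it stays where left.
- stop_foot: Round steel foot, diameter 20 mm, under the stop screw on its axis; origin at the centre of its underside, 44 mm above the bench when it first touches the setting block. It is sprung: 3.5 mm stroke, 2 N per mm, no preload.
- setting_block: Loose steel block, 0.3 kg, in the lane; x towards the post. Origin under the middle of its gauge part (44 long, 40 wide, 30 mm high; 2 mm play to each rail). Behind (-x) a tail 30 wide, 14 high, to x = -69 mm, with an upright knob at x = -58. Home: against the post, origin under the screw axis (stand x = 0). Starts 130 to 150 mm short of home; slides with about 1 to 4 N.
- block_knob (a point): Top centre of the setting block's dark knob: diameter 18 mm, its top 64 mm above the bench, 18 mm thick from there down 24 mm, then a 12 mm neck down to the tail.
- coil_spring: Loose dark coil spring, outer diameter 33 mm, 66 mm high, standing upright in the lane between the setting block and the screw, 80 to 84 mm from the screw axis; origin at the centre of its underside. Rigid enough to be gripped across its diameter from above.
- driver: Loose slotted driver upright in its holder, 0.16 kg, 90 mm tall. Origin at the centre of the blade's lower edge, z up. Blade 26 mm wide (x), 5 thick (y), 16 long; above it a round body, diameter 28, up to 40 mm; flange, diameter 42, from 40 to 45 mm, rests on the holder; neck; flat black handle 50 (x) x 20 mm (y) from 54 to 90 mm, in the blade's plane. Grip across the 20 mm.
- driver_handle (a point): Middle of the driver's handle, 72 mm above the blade's lower edge; axes as the driver's.
- driver_holder: Fixed black holder block 62 x 62 mm, 50 mm high, origin at the centre of its underside on the bench; a vertical through hole, diameter 33 mm, in its middle takes the driver, which hangs by its flange on the top (blade edge 10 mm above the bench), at any yaw.
- piston: Loose grey piston, diameter 68 mm, 76 mm high, a bystander; origin at the centre of its underside.
- tape_measure: Loose yellow tape measure standing on edge, 36 x 88 x 66 mm, a bystander; origin at the centre of its underside.
Mind the look-alikes: they are no part of the job. What is shaped like the coil_spring but brown or orange is not meant.

How it is judged:
By the outcome, as a careful person would: the job done as asked, in the order asked, and still so for the second after the job is handed in, with the robot touching nothing.
It also fails if it takes over 72 s, if anything falls off the work surface, if the arm or the gripper's body presses on something with over 40 N, if the wrist force passes 120 N, or if a joint passes its speed limit or range.

## Working session

There is one attempt and no reset: what is moved stays moved. The work goes in short steps, Python scripts to look and compute and a shell command to move; the robot and the scene stay as the last step left them, time stands still between calls to the robot, and variables do not carry over. Pictures are saved under pics/ and viewed, at most 10 in all, crops included, and the job is handed in when it is done.

```bash
ls; mkdir -p pics
cat > h.py <<'E'
import numpy as np, cv2
from bench import manip, vision
def cam(n):
    s=manip.observe(); c=vision.camera(n); K=np.array(c["intrinsics"],float)
    if n=="wrist":
        H=np.array(c["hand_eye"],float); T=np.eye(4); T[:3,:3]=np.array(s["tool_rot"]); T[:3,3]=s["position"]
        W=T@H; R=W[:3,:3]; o=W[:3,3]
    else:
        Rc=cv2.Rodrigues(np.array(c["rvec"],float))[0]; R=Rc.T; o=-R@np.array(c["tvec"],float).ravel()
    return dict(im=np.array(c["image"]),K=K,k1=float(c["k1"]),R=R,o=o)
def ray(c,uv):
    K=c["K"]; d=np.array([(uv[0]-K[0,2])/K[0,0],(uv[1]-K[1,2])/K[1,1]]); x=d.copy()
    for _ in range(20): x=d/(1+c["k1"]*(x@x))
    v=c["R"]@np.array([x[0],x[1],1]); return v/np.linalg.norm(v)
def plane(c,uv,z):
    v=ray(c,uv); return c["o"]+v*(z-c["o"][2])/v[2]
def proj(c,P):
    p=c["R"].T@(np.array(P,float)-c["o"]); x=p[:2]/p[2]; x=x*(1+c["k1"]*(x@x))
    return np.array([c["K"][0,0]*x[0]+c["K"][0,2],c["K"][1,1]*x[1]+c["K"][1,2]])
def tri(obs):
    A=np.zeros((3,3));b=np.zeros(3)
    for c,uv in obs:
        v=ray(c,uv);M=np.eye(3)-np.outer(v,v);A+=M;b+=M@c["o"]
    return np.linalg.solve(A,b)
E
python3 - <<'E'
from h import *
for n in("top","side","wrist"):
    c=cam(n);cv2.imwrite(f"pics/{n}0.png",c["im"]);print(n,c["o"].round(),c["R"].round(2).tolist(),c["K"][0,0],c["k1"])
s=manip.observe();print(s)
E
```

```text
pics
top [339.  87. 954.] [[-0.01, -0.98, 0.2], [-1.0, 0.01, -0.0], [0.0, -0.2, -0.98]] 372.6359885673441 -0.07621234489634372
side [ 486. -588.  666.] [[1.0, -0.05, 0.05], [-0.07, -0.65, 0.76], [-0.0, -0.76, -0.65]] 389.65499856144197 -0.06604101838156373
wrist [ 292. -585.  384.] [[0.35, -0.91, -0.23], [-0.94, -0.34, -0.08], [-0.0, 0.24, -0.97]] 354.45345363599813 -0.04954315419342191
{'time_s': 0.15, 'joint_pos': array([67.03552586, 26.82598455, -0.66477154, 91.86591631,  0.34276437,
       61.38673453, -3.22680398]), 'dq': array([-0.03352295, -0.23981425,  0.06356076, -0.21199317, -0.04966581,
        0.04859924, -0.02715104]), 'joint_efforts': array([ 1.24349888e-03, -5.20948720e+01, -1.19430464e-02, -2.43975735e+01,
       -5.65825088e-02,  1.52561534e-02,  1.37628394e-04]), 'position': array([ 227.43928888, -608.45491757,  213.86216616]), 'tool_rot': array([[ 9.36699931e-01,  3.50132743e-01, -5.49222106e-04],
       [ 3.50133162e-01, -9.36699141e-01,  1.21996367e-03],
       [-8.73066511e-05, -1.33504075e-03, -9.99999105e-01]]), 'wrist_force': array([-0.89649772,  0.1108994 , -0.65311914]), 'ft_torque': array([-0.03716176, -0.02086901,  0.00451213]), 'finger_force': 0.0, 'grip_width': 91.62712167121524}
```

View pics/top0.png

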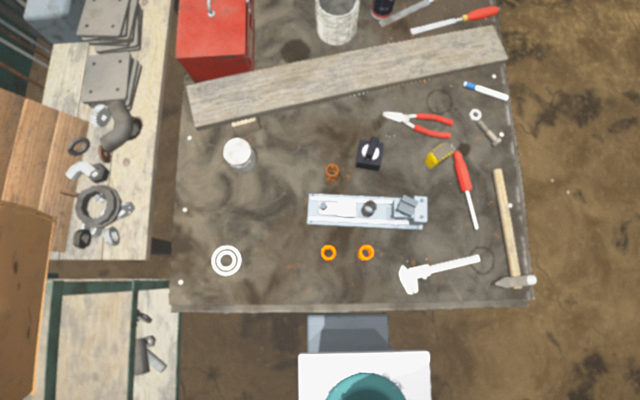

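View pics/side0.png

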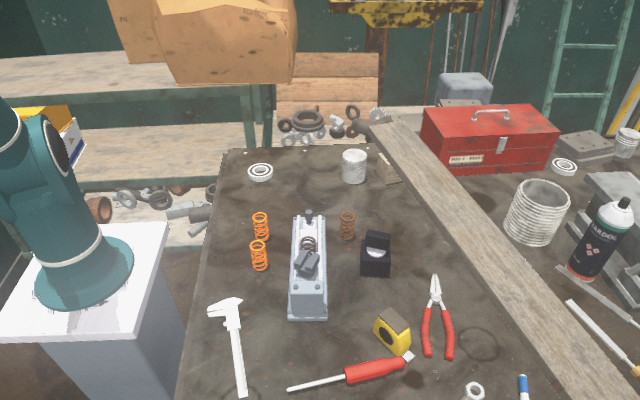

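The top view shows the stand at (367,210), with its lane running left to right. The screw head is at (405,207), the dark spring in the lane at (369,208), the knob near (322,208) and the driver in its black holder at (369,153). Spring look-alikes are brown at (332,172) and orange at (328,253) and (366,253). The dark one standing in the lane is the one meant. Next I'll confirm that with one enlarged crop from both cameras.

Run:
```python
from h import *
t=cv2.imread("pics/top0.png")[130:240,290:440];s=cv2.imread("pics/side0.png")[195:330,270:400]
a=cv2.resize(t,None,fx=4,fy=4,interpolation=cv2.INTER_CUBIC);b=cv2.resize(s,None,fx=1.5,fy=1.5) 
b=cv2.resize(s,(195,202),interpolation=cv2.INTER_CUBIC)
b=cv2.resize(s,(190,198));o=np.zeros((600,800,3),np.uint8);o[:440,:600]=a;o[:198,605:795]=b
cv2.imwrite("pics/crop0.png",o)
c=cam("top")
for n,uv,z in[("spring",(369,208),66),("screw",(405,207),119),("knob",(322,208),64),("drv",(369,153),100),("piston",(238,150),76),("tape",(440,153),66)]:print(n,plane(c,uv,z).round())
```

```text
spring [497. -16.  66.]
screw [489. -93. 119.]
knob [499.  98.  64.]
drv [626. -17. 100.]
piston [647. 305.  76.]
tape [ 635. -201.   66.]
```

View pics/crop0.png

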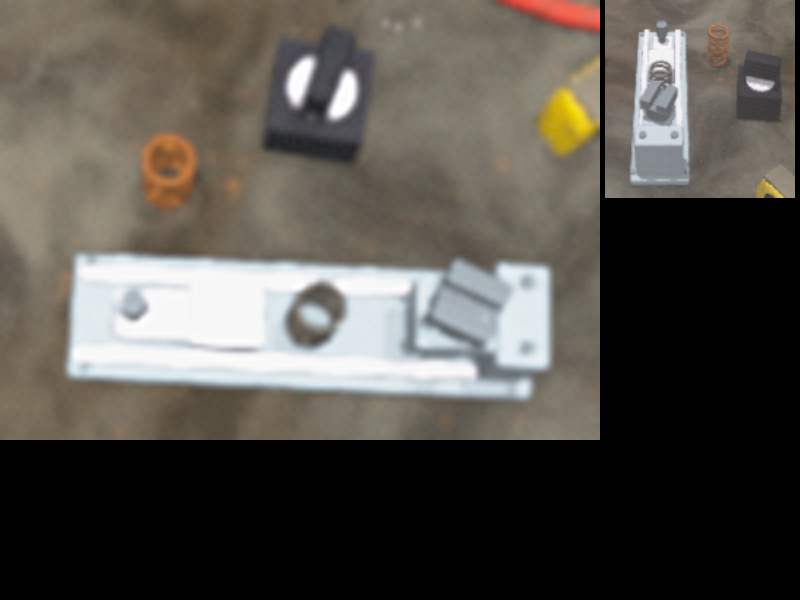

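The crop confirms it: the dark grey spring in the lane sits between the block and the stop head, and the other springs are brown or orange. The head's slot is about 20° clockwise off the lane. Next I'll bring the wrist camera over the scene.

Units first: shifts go in shares of 50 mm and turns go in shares of 90 degrees. So -5 mm is -0.1, -8.3 degrees / 90 = -0.0922.

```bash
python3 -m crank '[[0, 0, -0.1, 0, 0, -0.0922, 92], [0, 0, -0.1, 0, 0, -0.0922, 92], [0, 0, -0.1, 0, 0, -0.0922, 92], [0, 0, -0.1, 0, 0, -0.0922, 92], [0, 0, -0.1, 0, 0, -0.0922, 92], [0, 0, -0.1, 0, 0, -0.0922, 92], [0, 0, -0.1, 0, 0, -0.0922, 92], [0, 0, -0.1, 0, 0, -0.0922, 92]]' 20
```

```text
refused: ROWS must be rows with the three-number parts in brackets of their own. Nothing was moved.
```

The error is about the shape of the input: rows with the three-number parts in brackets of their own. Fixing that and sending the same move.

```bash
python3 -m crank '[[[0, 0, -0.1], [0, 0, -0.0922], 92], [[0, 0, -0.1], [0, 0, -0.0922], 92], [[0, 0, -0.1], [0, 0, -0.0922], 92], [[0, 0, -0.1], [0, 0, -0.0922], 92], [[0, 0, -0.1], [0, 0, -0.0922], 92], [[0, 0, -0.1], [0, 0, -0.0922], 92], [[0, 0, -0.1], [0, 0, -0.0922], 92], [[0, 0, -0.1], [0, 0, -0.0922], 92]]' 20
python3 -m crank '[[[0.88, 0.32, -0.08], [0, 0, 0], 92], [[0.88, 0.32, -0.08], [0, 0, 0], 92], [[0.88, 0.32, -0.08], [0, 0, 0], 92], [[0.88, 0.32, -0.08], [0, 0, 0], 92], [[0.88, 0.32, -0.08], [0, 0, 0], 92], [[0.88, 0.32, -0.08], [0, 0, 0], 92], [[0.88, 0.32, -0.08], [0, 0, 0], 92]]'
python3 -m crank '[[[0.88, 0.32, -0.08], [0, 0, 0], 92], [[0.88, 0.32, -0.08], [0, 0, 0], 92], [[0.88, 0.32, -0.08], [0, 0, 0], 92], [[0.88, 0.32, -0.08], [0, 0, 0], 92], [[0.88, 0.32, -0.08], [0, 0, 0], 92], [[0.88, 0.32, -0.08], [0, 0, 0], 92], [[0, 0, 0], [0, 0, 0], 92]]'
python3 - <<'E'
from h import *
import pickle
c=cam("wrist");cv2.imwrite("pics/w1.png",c["im"]);pickle.dump(c,open("w1.pkl","wb"));s=manip.observe();print(s["joint_pos"].round(1),s["position"].round(1),s["tool_rot"].round(3).tolist())
E
```

```text
time_s: 1.0
position: [227.4, -608.7, 254.5]
tool_rot: [[0.048, 0.999, -0.0], [0.999, -0.048, 0.0], [0.0, -0.0, -1.0]]
wrist_force: [0.1, 0.2, -0.6]
grip_width: 92.1
finger_force: 0.0
time_s: 1.7
position: [356.4, -305.5, 282.8]
tool_rot: [[0.054, 0.999, 0.0], [0.999, -0.054, -0.0], [-0.0, 0.0, -1.0]]
wrist_force: [0.9, 0.1, 0.8]
grip_width: 92.1
finger_force: 0.0
time_s: 2.4
position: [468.0, -42.4, 307.6]
tool_rot: [[0.044, 0.999, 0.003], [0.999, -0.044, 0.002], [0.002, 0.003, -1.0]]
wrist_force: [-0.2, 0.2, -0.2]
grip_width: 91.7
finger_force: 0.0
[ 38.9   7.2 -40.  107.7   5.   66.8  -5.6] [466.9 -45.9 306.9] [[0.048, 0.999, 0.001], [0.999, -0.048, 0.001], [0.001, 0.001, -1.0]]
```

View pics/w1.png

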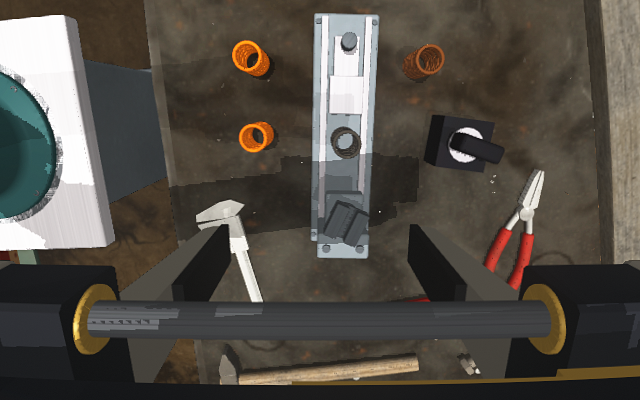

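The wrist view shows the stand upright in the picture: knob top at about (349,38), block gauge part at (347,97), dark spring ring at (346,141) and slotted head at (346,222). The driver handle is at (476,147) on its holder at (462,143). The orange springs are at (251,58) and (256,136), and the brown one is at (424,61).

Run:
```python
from h import *
import pickle
c=pickle.load(open("w1.pkl","rb"));t=cam("top")
for n,w,tt,z in[("spring",(346,141),(369,208),66),("screw",(346,222),(407.5,205.5),119),("knob",(349,38),(323.3,205),64),("drvtop",(480,148),(373,145),100)]:
    print(n,plane(c,w,z).round(1),plane(t,tt,z).round(1),tri([(c,w),(t,tt)]).round(1))
print("plate",[plane(c,p,14).round(1).tolist() for p in[(316,14),(378,12),(317,257),(368,257)]])
print("holder",[plane(c,p,50).round(1).tolist() for p in[(435,115),(505,125),(428,162)]])
o=cv2.resize(c["im"][0:265,300:530],(690,795),interpolation=cv2.INTER_CUBIC)[:,:]
o=cv2.resize(c["im"][0:265,300:530],(520,599),interpolation=cv2.INTER_CUBIC);cv2.imwrite("pics/w1c.png",o)
```

```text
spring [502.1 -15.   66. ] [497.4 -16.3  66. ] [505.1 -20.2  23.6]
screw [496.  -95.5 119. ] [492.4 -98.7 119. ] [ 498.  -105.5   88.8]
knob [508.5  97.   64. ] [506.8  94.4  64. ] [506.7  95.1  71.1]
drvtop [643.8 -24.8 100. ] [645.9 -27.9 100. ] [652.4 -28.8  81.6]
plate [[473.9, 134.9, 14.0], [549.0, 134.3, 14.0], [461.1, -181.0, 14.0], [533.2, -184.3, 14.0]]
holder [[609.9, 9.9, 50.0], [695.9, -4.8, 50.0], [603.0, -46.2, 50.0]]
```

View pics/w1c.png

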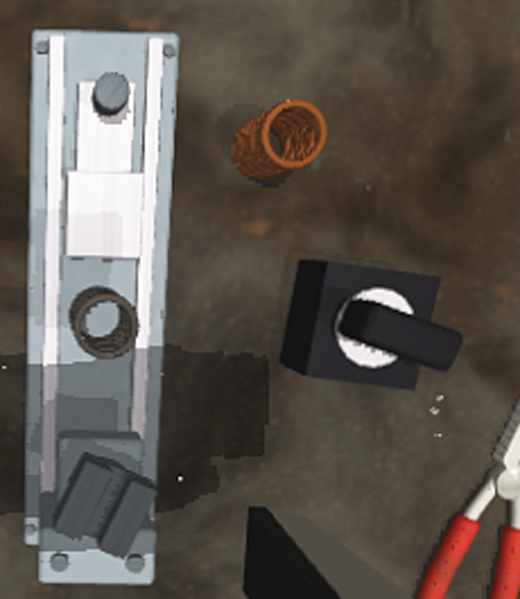

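The crop shows the spring's top ring centre at about crop (107,325), which is pixel (347,144). The slot runs from lower-left to upper-right between the two halves of the head, centred at pixel (346,225). The driver handle points right and slightly down. I'll go to the pre-grasp over the spring and use that as a second viewpoint.

In the tool's units: 38 mm is 0.76, 8 mm is 0.16.

```bash
python3 -m crank '[[[0.16, 0.16, 0.76], [0, 0, 0], 92], [[0.16, 0.16, 0.76], [0, 0, 0], 92], [[0.16, 0.16, 0.76], [0, 0, 0], 92], [[0.16, 0.16, 0.76], [0, 0, 0], 92], [[0, 0, 0], [0, 0, 0], 92]]'
python3 - <<'E'
from h import *
import pickle
c=cam("wrist");pickle.dump(c,open("w2.pkl","wb"));s=manip.observe();print(s["joint_pos"].round(1),s["position"].round(1),s["tool_rot"].round(3).tolist())
w1=pickle.load(open("w1.pkl","rb"))
for p in[(34,32),(178,34)]:print("plate",plane(w1,(300+p[0]/2.26,p[1]/2.26),14).round(1))
for p in[(40,582),(153,582)]:print("post",plane(w1,(300+p[0]/2.26,p[1]/2.26),84).round(1))
print("spring",plane(w1,(347.3,143.8),66).round(1),"head",plane(w1,(346.4,224.6),119).round(1))
cv2.imwrite("pics/w2.png",c["im"])
E
```

```text
time_s: 3.0
position: [496.6, -19.8, 149.9]
tool_rot: [[0.055, 0.998, -0.01], [0.998, -0.055, 0.001], [0.001, -0.01, -1.0]]
wrist_force: [-1.1, 0.0, 0.4]
grip_width: 92.2
finger_force: 0.0
[ 29.8  22.  -37.5 113.8  17.2  50.1 -20.2] [498.  -19.9 152.6] [[0.055, 0.998, -0.006], [0.998, -0.055, 0.001], [0.0, -0.006, -1.0]]
plate [472.7 134.8  14. ]
plate [549.9 130.8  14. ]
post [ 463.4 -150.6   84. ]
post [ 523.4 -153.3   84. ]
spring [503.5 -18.3  66. ] head [496.4 -98.4 119. ]
```

View pics/w2.png

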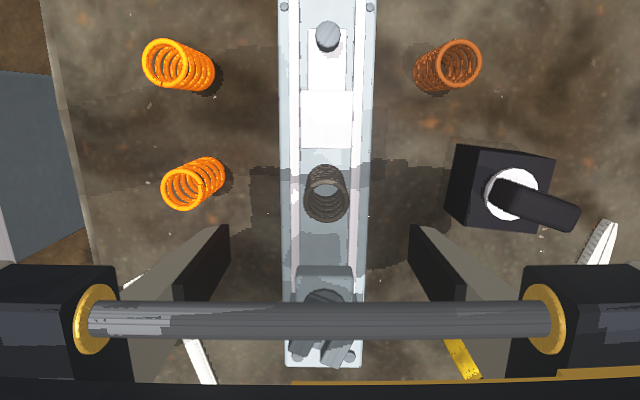

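The second wrist view shows the spring's top ring at about (325,203) and its foot at (325,178). The knob top is at (327,34), and the driver handle top runs from (505,185) to (565,215).

Run:
```python
from h import *
import pickle
a=pickle.load(open("w1.pkl","rb"));b=pickle.load(open("w2.pkl","rb"))
for n,u,v,z in[("spring top",(347.3,143.8),(325,202),66),("knob",(349.5,37.5),(327,34),64),("handle tip",(503.5,154),(579,216),100)]:
    print(n,tri([(a,u),(b,v)]).round(1),plane(a,u,z).round(1),plane(b,v,z).round(1))
print("springbot",plane(b,(325,178),14).round(1))
for n,c in(("a",a),("b",b)):
    m=((c["im"].min(2)>170)&(np.ptp(c["im"].astype(int),2)<30)).astype(np.uint8);m[:, :400]=0;m[250:]=0;m[:90]=0;m[:,560:]=0
    k,l,st,ce=cv2.connectedComponentsWithStats(m);i=1+st[1:,4].argsort()[::-1]
    ys,xs=np.where(m>0);cc,r=cv2.minEnclosingCircle(np.c_[xs,ys].astype(np.float32)) 
    print(n,st[i[:3]].tolist());p=np.c_[np.where(np.isin(l,i[:2]))][:,::-1].astype(np.float32);cc,r=cv2.minEnclosingCircle(p);print("flange",cc,r,plane(c,cc,55).round(1))
    d=(c["im"].max(2)<75).astype(np.uint8);d[:,:425]=0;d[250:]=0;d[:100]=0;d=cv2.morphologyEx(d,cv2.MORPH_OPEN,np.ones((5,5)))
    q=max(cv2.findContours(d,0,2)[0],key=cv2.contourArea);print(cv2.boundingRect(q),cv2.approxPolyDP(q,4,True)[:,0].tolist())
```

```text
spring top [501.6 -15.9  86.8] [503.5 -18.3  66. ] [501.2 -21.4  66. ]
knob [508.5  95.5  69.1] [509.1  97.5  64. ] [508.4  95.2  64. ]
handle tip [673.8 -33.   93.8] [670.3 -32.3 100. ] [669.4 -30.6 100. ]
springbot [501.9 -13.8  14. ]
a [[520, 171, 24, 63, 588], [450, 150, 25, 12, 147], [458, 128, 24, 11, 121]]
flange (490.5, 191.5) 57.98716735839844 [681.2 -85.5  55. ]
(425, 100, 115, 86) [[425, 123], [425, 165], [449, 168], [462, 177], [462, 185], [469, 185], [470, 173], [498, 165], [502, 157], [525, 176], [536, 168], [514, 137], [518, 119], [537, 113], [539, 101], [532, 100], [529, 108], [520, 100], [463, 100], [484, 121], [461, 117], [461, 100], [450, 100], [452, 114], [432, 114]]
b [[487, 168, 51, 27, 488], [487, 201, 32, 20, 233], [486, 198, 1, 1, 1]]
flange (511.6956481933594, 193.7608642578125) 27.64493179321289 [646.5 -25.4  55. ]
(425, 144, 157, 90) [[425, 167], [425, 225], [441, 232], [449, 229], [451, 216], [464, 226], [536, 233], [539, 223], [568, 232], [581, 213], [577, 205], [547, 193], [555, 159], [456, 144], [450, 169]]
```

In the tool's units: 40 mm is 0.8, 37 mm is 0.74.

```bash
python3 -m crank '[[[0.06, 0.08, 0], [0, 0, 0], 92], [[0, 0, 0.8], [0, 0, 0], 92], [[0, 0, 0.8], [0, 0, 0], 92], [[0, 0, 0.74], [0, 0, 0], 80], [[0, 0, 0], [0, 0, 0], 50], [[0, 0, 0], [0, 0, 0], 25], [[0, 0, 0], [0, 0, 0], 25], [[0, 0, 0], [0, 0, 0], 25]]' 15
python3 -m crank '[[[0, 0, 0], [0, 0, 0], 25], [[0, 0, 0], [0, 0, 0], 25]]'
```

```text
time_s: 3.85
position: [505.9, -16.2, 39.9]
tool_rot: [[0.055, 0.998, 0.004], [0.999, -0.055, -0.001], [-0.0, 0.004, -1.0]]
wrist_force: [-0.0, 0.7, -0.0]
grip_width: 53.8
finger_force: 0.0
time_s: 4.05
position: [504.5, -16.2, 38.4]
tool_rot: [[0.054, 0.999, 0.001], [0.999, -0.054, -0.001], [-0.0, 0.001, -1.0]]
wrist_force: [-1.3, -0.3, 1.6]
grip_width: 38.2
finger_force: 0.5
```

In the tool's units: -40 mm is -0.8, -30 mm is -0.6.

```bash
python3 -m crank '[[[0, 0, 0], [0, 0, 0], 25], [[0, 0, 0], [0, 0, 0], 25], [[0, 0, 0], [0, 0, 0], 25]]'
python3 -m crank '[[[0, 0, -0.6], [0, 0, 0], 25], [[0, 0, -0.8], [0, 0, 0], 25], [[0, 0, -0.4], [0, 0, 0], 25]]'
```

```text
time_s: 4.35
position: [504.0, -16.1, 38.0]
tool_rot: [[0.054, 0.999, -0.0], [0.999, -0.054, -0.001], [-0.001, -0.0, -1.0]]
wrist_force: [-2.9, -0.0, 6.5]
grip_width: 32.9
finger_force: 15.0
time_s: 4.65
position: [505.2, -15.5, 129.9]
tool_rot: [[0.054, 0.999, 0.003], [0.999, -0.054, 0.0], [0.0, 0.003, -1.0]]
wrist_force: [1.0, 0.2, -1.7]
grip_width: 32.9
finger_force: 15.0
```

In the tool's units: 48 mm is 0.96, 30 mm is 0.6.

```bash
python3 -m crank '[[[0.96, 0, 0], [0, 0, 0], 25], [[0.96, 0, 0], [0, 0, 0], 25], [[0.96, 0, 0], [0, 0, 0], 25], [[0.96, 0, 0], [0, 0, 0], 25], [[0.96, 0, 0.2], [0, 0, 0], 25], [[0, 0, 0.6], [0, 0, 0], 25], [[0, 0, 0.6], [0, 0, 0], 25], [[0, 0, 0], [0, 0, 0], 25]]'
```

```text
time_s: 5.45
position: [514.0, 222.6, 53.8]
tool_rot: [[0.053, 0.999, -0.007], [0.999, -0.053, -0.003], [-0.003, -0.007, -1.0]]
wrist_force: [-0.6, -1.1, -1.0]
grip_width: 33.5
finger_force: 15.0
```

In the tool's units: 12 mm is 0.24, 4 mm is 0.08.

```bash
python3 -m crank '[[[0, 0, 0.24], [0, 0, 0], 25], [[0, 0, 0.24], [0, 0, 0], 25], [[0, 0, 0.08], [0, 0, 0], 25], [[0, 0, 0], [0, 0, 0], 25], [[0, 0, 0], [0, 0, 0], 25]]'
```

```text
time_s: 5.95
position: [517.5, 223.8, 30.1]
tool_rot: [[0.054, 0.999, 0.001], [0.999, -0.054, 0.0], [0.0, 0.001, -1.0]]
wrist_force: [1.1, 0.4, -1.3]
grip_width: 32.8
finger_force: 15.0
```

In the tool's units: 3 mm is 0.06, 2 mm is 0.04.

```bash
python3 -m crank '[[[0, 0, 0.06], [0, 0, 0], 25], [[0, 0, 0.04], [0, 0, 0], 25], [[0, 0, 0], [0, 0, 0], 25], [[0, 0, 0], [0, 0, 0], 25]]'
```

```text
time_s: 6.35
position: [517.1, 223.7, 24.6]
tool_rot: [[0.054, 0.999, 0.0], [0.999, -0.054, -0.0], [-0.0, 0.0, -1.0]]
wrist_force: [0.3, 0.2, -0.9]
grip_width: 32.9
finger_force: 15.0
```

Almost down. I'll go 1 mm lower, release, rise, and take a check picture while moving towards the knob.

In the tool's units: -40 mm is -0.8, -30 mm is -0.6.

```bash
python3 -m crank '[[[0, 0, 0.02], [0, 0, 0], 25], [[0, 0, 0], [0, 0, 0], 25], [[0, 0, 0], [0, 0, 0], 48], [[0, 0, 0], [0, 0, 0], 60], [[0, 0, 0], [0, 0, 0], 60], [[0, 0, -0.6], [0, 0, 0], 60], [[0, 0, -0.8], [0, 0, 0], 60], [[0, 0, -0.8], [0, 0, 0], 60]]'
python3 -m crank '[[[-0.64, -0.06, 0], [0, 0, 0], 60], [[-0.64, -0.06, 0], [0, 0, 0], 60], [[-0.64, -0.06, 0], [0, 0, 0], 60], [[-0.64, -0.06, 0], [0, 0, 0], 60], [[0, 0, 0], [0, 0, 0], 60]]'
python3 - <<'E'
from h import *
import pickle
c=cam("wrist");pickle.dump(c,open("w3.pkl","wb"));s=manip.observe();print(s["joint_pos"].round(1),s["position"].round(1))
cv2.imwrite("pics/w3.png",c["im"])
E
```

```text
time_s: 7.15
position: [516.5, 223.6, 134.3]
tool_rot: [[0.054, 0.999, -0.002], [0.999, -0.054, -0.0], [-0.0, -0.002, -1.0]]
wrist_force: [0.3, 0.3, 0.7]
grip_width: 60.1
finger_force: 0.0
time_s: 7.65
position: [497.7, 91.5, 133.1]
tool_rot: [[0.061, 0.998, -0.001], [0.998, -0.061, -0.003], [-0.003, -0.001, -1.0]]
wrist_force: [0.8, -0.6, -0.2]
grip_width: 60.0
finger_force: 0.0
[ 16.9  24.7 -38.3 113.7  20.4  48.3 -35.9] [498.2  94.2 133.5]
```

View pics/w3.png

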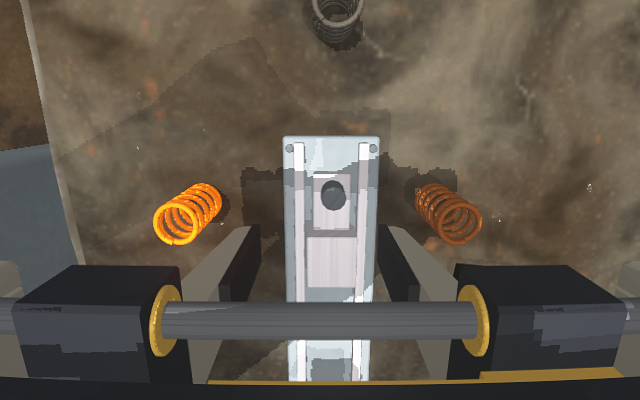

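The dark spring stands upright at (335,15), well clear of the stand. The knob top is at (332,192), and the plate's end corners are at (283,137) and (380,136). Next I'll measure the knob and the lane direction.

Run:
```python
from h import *
import pickle
a,b,c=[pickle.load(open(f"w{i}.pkl","rb")) for i in(1,2,3)]
K=tri([(b,(327,34)),(c,(332,191))]);print("knob",K.round(1),plane(c,(332,191),64).round(1))
P=[plane(c,p,14) for p in[(283,137),(380,136)]];print("plate end",[p.round(1).tolist() for p in P],(P[0]+P[1])/2, np.linalg.norm(P[0]-P[1]))
# lane direction from rail outer edges
for p in[(303,145),(352.5,145),(369,145),(289,375),(302,375),(358,375),(370,375),(295,145)]:print(p,plane(c,p,22).round(1))
s=manip.observe();print(s["position"],s["tool_rot"].round(3).tolist())
```

```text
knob [508.6  97.7  50.2] [508.2 101.2  64. ]
plate end [[472.1, 136.1, 14.0], [550.5, 132.3, 14.0]] [511.28039099 134.18554671  14.        ] 78.47006640689034
(303, 145) [488.2 129.5  22. ]
(352.5, 145) [527.3 127.2  22. ]
(369, 145) [540.3 126.5  22. ]
(289, 375) [459.2 -87.3  22. ]
(302, 375) [471.6 -88.   22. ]
(358, 375) [525.  -91.3  22. ]
(370, 375) [536.5 -92.   22. ]
(295, 145) [481.9 129.9  22. ]
[498.1626855   94.20257409 133.45149918] [[0.058, 0.998, -0.0], [0.998, -0.058, -0.001], [-0.001, -0.0, -1.0]]
```

In the tool's units: 40 mm is 0.8, 12 mm is 0.24.

```bash
python3 -m crank '[[[0.16, 0.2, 0], [0, 0, 0], 60], [[0, 0, 0.8], [0, 0, 0], 60], [[0, 0, 0.8], [0, 0, 0], 60], [[0, 0, 0.24], [0, 0, 0], 40], [[0, 0, 0], [0, 0, 0], 10], [[0, 0, 0], [0, 0, 0], 10], [[0, 0, 0], [0, 0, 0], 10], [[0, 0, 0], [0, 0, 0], 10]]' 10
python3 -m crank '[[[0, 0, 0], [0, 0, 0], 10], [[0, 0, 0], [0, 0, 0], 10], [[0, 0, 0], [0, 0, 0], 10]]'
```

```text
time_s: 8.5
position: [509.8, 104.3, 43.1]
tool_rot: [[0.054, 0.999, 0.003], [0.999, -0.054, 0.0], [0.0, 0.003, -1.0]]
wrist_force: [0.4, -0.2, 0.2]
grip_width: 22.1
finger_force: 0.0
time_s: 8.8
position: [509.4, 104.1, 42.8]
tool_rot: [[0.054, 0.999, 0.002], [0.999, -0.054, 0.0], [0.0, 0.002, -1.0]]
wrist_force: [-0.8, 0.4, 7.2]
grip_width: 17.5
finger_force: 10.0
```

In the tool's units: -22 mm is -0.44, -18 mm is -0.36.

```bash
python3 -m crank '[[[-0.36, 0, 0], [0, 0, 0], 10], [[-0.44, 0, 0], [0, 0, 0], 10], [[-0.44, 0, 0], [0, 0, 0], 10], [[-0.44, 0, 0], [0, 0, 0], 10], [[-0.44, 0, 0], [0, 0, 0], 10], [[-0.36, 0, 0], [0, 0, 0], 10], [[0, 0, 0], [0, 0, 0], 10], [[0, 0, 0], [0, 0, 0], 10]]'
python3 -m crank '[[[-0.08, 0, 0], [0, 0, 0], 10], [[-0.08, 0, 0], [0, 0, 0], 10], [[-0.04, 0, 0], [0, 0, 0], 10], [[0, 0, 0], [0, 0, 0], 10]]'
```

```text
time_s: 9.6
position: [502.9, -21.7, 42.7]
tool_rot: [[0.056, 0.998, 0.002], [0.998, -0.056, -0.002], [-0.002, 0.002, -1.0]]
wrist_force: [0.0, -3.9, 6.2]
grip_width: 17.7
finger_force: 10.0
time_s: 10.0
position: [502.5, -28.0, 42.8]
tool_rot: [[0.053, 0.999, 0.003], [0.999, -0.053, 0.002], [0.002, 0.003, -1.0]]
wrist_force: [-0.2, 4.5, 5.5]
grip_width: 17.6
finger_force: 10.0
```

In the tool's units: -2 mm is -0.04.

```bash
python3 -m crank '[[[-0.04, 0, 0], [0, 0, 0], 10], [[-0.04, 0, 0], [0, 0, 0], 10], [[-0.04, 0, 0], [0, 0, 0], 10], [[0, 0, 0], [0, 0, 0], 10]]'
python3 -m crank '[[[-0.04, 0, 0], [0, 0, 0], 10], [[-0.04, 0, 0], [0, 0, 0], 10], [[0, 0, 0], [0, 0, 0], 10]]'
```

```text
time_s: 10.4
position: [502.1, -33.0, 42.7]
tool_rot: [[0.053, 0.999, 0.003], [0.999, -0.053, 0.003], [0.003, 0.003, -1.0]]
wrist_force: [-0.6, 7.8, 5.7]
grip_width: 17.7
finger_force: 10.0
time_s: 10.7
position: [502.0, -34.0, 42.7]
tool_rot: [[0.051, 0.999, 0.004], [0.999, -0.051, 0.007], [0.007, 0.003, -1.0]]
wrist_force: [-1.1, 12.6, 4.3]
grip_width: 17.5
finger_force: 10.0
```

In the tool's units: -2 mm is -0.04.

```bash
python3 -m crank '[[[-0.04, 0, 0], [0, 0, 0], 10], [[0, 0, 0], [0, 0, 0], 10]]' 20
python3 -m crank '[[[0, 0, 0], [0, 0, 0], 10], [[-0.04, 0, 0], [0, 0, 0], 10], [[0, 0, 0], [0, 0, 0], 10], [[0, 0, 0], [0, 0, 0], 10]]'
```

```text
time_s: 10.9
position: [501.7, -34.1, 42.8]
tool_rot: [[0.05, 0.999, 0.004], [0.999, -0.05, 0.009], [0.009, 0.003, -1.0]]
wrist_force: [-0.8, 17.4, 4.8]
grip_width: 17.3
finger_force: 20.0
time_s: 11.3
position: [501.6, -34.2, 42.8]
tool_rot: [[0.048, 0.999, 0.004], [0.999, -0.048, 0.011], [0.011, 0.003, -1.0]]
wrist_force: [-2.0, 21.8, 6.3]
grip_width: 17.5
finger_force: 20.0
```

Block stopped hard at y -34.2 while the force rose to 22 N, so it is home. I'll unload, release, rise and turn towards the driver.

In the tool's units: 5 mm is 0.1.

```bash
python3 -m crank '[[[0.1, 0, 0], [0, 0, 0], 10], [[0.1, 0, 0], [0, 0, 0], 10], [[0, 0, 0], [0, 0, 0], 10]]'
python3 -m crank '[[[0, 0, 0], [0, 0, 0], 40], [[0, 0, 0], [0, 0, 0], 50], [[0, 0, 0], [0, 0, 0], 50], [[0, 0, -0.7], [0, 0, 0], 50], [[0, 0, -0.9], [0, 0, 0], 60], [[0, 0, -0.9], [0, 0, 0], 60], [[0, 0, -0.9], [0, 0, 0], 60]]'
python3 -m crank '[[[0, 0.2, 0], [0, 0, 0.0933], 60], [[0, 0.2, 0], [0, 0, 0.0933], 60], [[0, 0.2, 0], [0, 0, 0.0933], 60], [[0, 0.2, 0], [0, 0, 0.0933], 60], [[0, 0.2, 0], [0, 0, 0.0933], 60], [[0, 0, 0], [0, 0, 0.0933], 60], [[0, 0, 0], [0, 0, 0.0933], 60], [[0, 0, 0], [0, 0, 0.0933], 60]]'
python3 -m crank '[[[0, 0, 0], [0, 0, 0.0933], 60], [[0, 0, 0], [0, 0, 0.0933], 60], [[0, 0, 0], [0, 0, 0.0933], 60], [[0, 0, 0], [0, 0, 0.0933], 60], [[0, 0, 0], [0, 0, 0], 60]]'
python3 - <<'E'
from h import *
s=manip.observe();print(s["joint_pos"].round(1))
E
```

```text
time_s: 11.6
position: [501.7, -33.7, 42.6]
tool_rot: [[0.054, 0.999, 0.001], [0.999, -0.054, -0.001], [-0.001, 0.001, -1.0]]
wrist_force: [-1.3, -0.4, 7.5]
grip_width: 17.2
finger_force: 20.0
time_s: 12.3
position: [500.7, -33.8, 213.1]
tool_rot: [[0.054, 0.999, -0.001], [0.999, -0.054, 0.0], [0.0, -0.001, -1.0]]
wrist_force: [0.8, -0.4, 0.6]
grip_width: 59.9
finger_force: 0.0
time_s: 13.1
position: [546.9, -50.6, 211.2]
tool_rot: [[0.944, 0.331, -0.001], [0.331, -0.944, 0.0], [-0.001, -0.0, -1.0]]
wrist_force: [-1.0, 0.3, 0.1]
grip_width: 59.9
finger_force: 0.0
time_s: 13.6
position: [547.0, -50.5, 211.4]
tool_rot: [[0.971, -0.241, -0.0], [-0.241, -0.971, -0.0], [-0.0, 0.0, -1.0]]
wrist_force: [-0.1, -0.2, -0.1]
grip_width: 59.9
finger_force: 0.0
[  19.    19.1  -21.   105.2    8.    57.2 -109.3]
```

Run:
```python
from h import *
import pickle
c=cam("wrist");pickle.dump(c,open("w4.pkl","wb"));s=manip.observe();print(s["position"].round(1))
print([proj(c,p).round() for p in[(646,-25,100),(497,-98,119),(497,-98,14),(505,-40,64)]])
im=c["im"];cv2.imwrite("pics/w4.png",im)
```

```text
[547.  -50.4 211.4]
[array([255.,  78.]), array([392., 244.]), array([372., 207.]), array([319., 228.])]
```

View pics/w4.png

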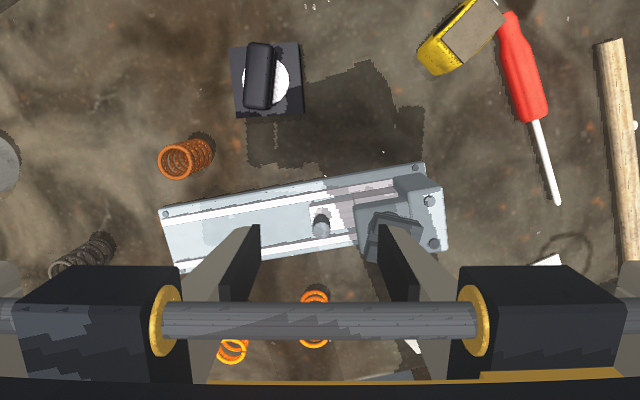

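This view shows the driver handle as an upright dark bar from (262,43) to (257,108). The white flange is centred near (267,80) and the holder top near (267,79). The block's knob is at (321,222), beside the arm. The orange springs are at (232,345) and (314,305), the brown one at (185,158), and the tape is at (455,40). The set-aside spring is at (85,258).

Run:
```python
from h import *
import pickle
b=pickle.load(open("w2.pkl","rb"));c=pickle.load(open("w4.pkl","rb"));a=pickle.load(open("w1.pkl","rb"))
print("handle top",plane(c,(258,76),100).round(1),"flange",plane(c,(267,80),55).round(1),"holder",plane(c,(267.5,79.3),50).round(1))
for z in(90,100):print("ends",plane(c,(261,44),z).round(1),plane(c,(256.5,107),z).round(1))
# holder from b: corners
print("holder b",[plane(b,p,50).round(1).tolist() for p in[(458,144),(555,159),(540,233)]])
print("tri handle",tri([(c,(258,76)),(b,(538,201))]).round(1))
o=np.hstack([cv2.resize(c["im"][25:130,215:320],(400,400),interpolation=cv2.INTER_CUBIC),cv2.resize(b["im"][135:240,440:590],(400,280),interpolation=cv2.INTER_CUBIC)[:280] if 0 else cv2.copyMakeBorder(cv2.resize(b["im"][135:240,440:590],(400,280),interpolation=cv2.INTER_CUBIC),0,120,0,0,0)])
cv2.imwrite("pics/drv.png",np.clip(o.astype(float)*1.6+25,0,255).astype(np.uint8))
```

```text
handle top [646.5 -27.6 100. ] flange [646.5 -28.1  55. ] holder [647.5 -28.1  50. ]
ends [670.1 -35.   90. ] [625.1 -18.5  90. ]
ends [668.1 -36.1 100. ] [624.7 -20.2 100. ]
holder b [[604.5, 14.6, 50.0], [681.8, -0.6, 50.0], [675.8, -61.4, 50.0]]
tri handle [649.2 -24.5  83.9]
```

View pics/drv.png

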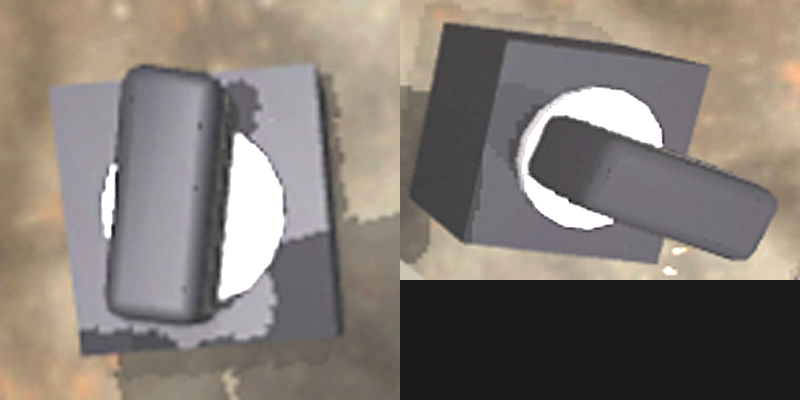

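Enlarged, the handle's top face runs from (260,43) to (257,108) in w4, and the flange is centred beneath it. The bearing works out at about -19°, with the centre near (646.5,-28). Going to grasp.

In the tool's units: 45 mm is 0.9, 31 mm is 0.62, 5.5 degrees / 90 = 0.0611.

```bash
python3 -m crank '[[[0.6, -0.3, 0], [0, 0, 0], 60], [[0.6, -0.3, 0], [0, 0, 0], 60], [[0.62, -0.32, 0], [0, 0, 0], 60], [[0, 0, 0.4], [0, 0, 0.0611], 60], [[0, 0, 0.9], [0, 0, 0], 60], [[0, 0, 0.9], [0, 0, 0], 60], [[0, 0, 0.4], [0, 0, 0], 60], [[0, 0, 0], [0, 0, 0], 60]]' 30
python3 -m crank '[[[0, 0, 0.28], [0, 0, 0], 60], [[0, 0, 0], [0, 0, 0], 60]]'
```

```text
time_s: 14.45
position: [643.6, -27.7, 77.5]
tool_rot: [[0.944, -0.329, -0.008], [-0.329, -0.944, 0.001], [-0.007, 0.002, -1.0]]
wrist_force: [-0.7, -0.9, -0.3]
grip_width: 59.9
finger_force: 0.0
time_s: 14.65
position: [646.5, -27.8, 67.2]
tool_rot: [[0.943, -0.331, -0.0], [-0.331, -0.943, 0.0], [-0.0, 0.0, -1.0]]
wrist_force: [0.4, -0.3, 1.0]
grip_width: 60.1
finger_force: 0.0
```

```bash
python3 -m crank '[[[0, 0, 0], [0, 0, 0], 30], [[0, 0, 0], [0, 0, 0], 10], [[0, 0, 0], [0, 0, 0], 10], [[0, 0, 0], [0, 0, 0], 10], [[0, 0, 0], [0, 0, 0], 10], [[0, 0, 0], [0, 0, 0], 10], [[0, 0, 0], [0, 0, 0], 10]]' 40
```

```text
time_s: 15.35
position: [646.7, -27.5, 67.9]
tool_rot: [[0.943, -0.332, 0.0], [-0.332, -0.943, 0.0], [0.0, -0.0, -1.0]]
wrist_force: [-0.2, 0.5, 2.4]
grip_width: 19.7
finger_force: 40.0
```

Units first: shifts go in shares of 50 mm and turns go in shares of 90 degrees. So -45 mm is -0.9, 41 mm is 0.82.

```bash
python3 -m crank '[[[0, 0, -0.4], [0, 0, 0], 10], [[0, 0, -0.8], [0, 0, 0], 10], [[0, 0, -0.9], [0, 0, 0], 10], [[0, 0, -0.9], [0, 0, 0], 10], [[-0.28, 0.8, 0], [0, 0, 0], 10], [[-0.28, 0.8, 0], [0, 0, 0], 10], [[-0.3, 0.82, 0], [0, 0, 0], 10]]'
python3 -m crank '[[[0, 0, 0], [0, 0, -0.0872], 10], [[0, 0, 0], [0, 0, -0.0872], 10], [[0, 0, 0], [0, 0, -0.0872], 10], [[0, 0, 0], [0, 0, -0.0872], 10], [[0, 0, 0], [0, 0, -0.0872], 10], [[0, 0, 0], [0, 0, -0.0872], 10], [[0, 0, 0], [0, 0, -0.0872], 10], [[0, 0, 0], [0, 0, -0.0872], 10]]'
python3 -m crank '[[[0, 0, 0], [0, 0, -0.0872], 10], [[0, 0, 0], [0, 0, -0.0872], 10], [[0, 0, 0], [0, 0, -0.0872], 10], [[0, 0, 0], [0, 0, 0], 10], [[0, 0, 0], [0, 0, 0], 10]]'
python3 - <<'E'
from h import *
import pickle
c=cam("wrist");pickle.dump(c,open("w5.pkl","wb"));t=cam("top");sd=cam("side");pickle.dump((t,sd),open("ts5.pkl","wb"))
s=manip.observe();print(s["joint_pos"].round(1),s["position"].round(1),s["tool_rot"].round(3).tolist())
p=proj(c,(497,-98,119)).round();print(p)
x,y=p.astype(int)
o=np.full((600,800,3),0,np.uint8);C=c["im"][max(0,y-60):y+60,max(0,x-60):x+60];o[:400,:400]=cv2.resize(C,(400,400),interpolation=cv2.INTER_CUBIC);print(max(0,x-60),max(0,y-60),C.shape)
q=proj(t,(497,-98,119)).round().astype(int);print(q);o[:400,400:]=cv2.resize(t["im"][q[1]-40:q[1]+40,q[0]-40:q[0]+40],(400,400),interpolation=cv2.INTER_CUBIC)
q=proj(sd,(497,-98,119)).round().astype(int);print(q);o[400:,:300]=cv2.resize(sd["im"][q[1]-40:q[1]+60,q[0]-75:q[0]+75],(300,200),interpolation=cv2.INTER_CUBIC)
o[400:,320:640]=cv2.resize(c["im"],(320,200));cv2.imwrite("pics/w5.png",o)
E
```

```text
time_s: 16.05
position: [564.5, -128.4, 217.4]
tool_rot: [[0.943, -0.331, -0.0], [-0.331, -0.943, -0.0], [-0.0, 0.0, -1.0]]
wrist_force: [-0.8, -2.0, -1.3]
grip_width: 19.8
finger_force: 40.0
time_s: 16.85
position: [565.3, -127.6, 217.1]
tool_rot: [[0.723, 0.691, -0.001], [0.691, -0.723, 0.0], [-0.001, -0.001, -1.0]]
wrist_force: [-0.4, 0.3, -1.3]
grip_width: 19.7
finger_force: 40.0
time_s: 17.35
position: [565.5, -127.7, 217.2]
tool_rot: [[0.395, 0.919, -0.001], [0.919, -0.395, 0.0], [-0.0, -0.001, -1.0]]
wrist_force: [0.2, -0.2, -1.5]
grip_width: 19.7
finger_force: 40.0
[ 36.9  24.5 -35.5 100.   16.   60.7 -27.3] [ 565.7 -127.6  217.5] [[0.393, 0.919, -0.0], [0.919, -0.393, -0.0], [-0.0, -0.0, -1.0]]
[223. 195.]
163 135 (120, 120, 3)
[407 204]
[307 257]
```

View pics/w5.png

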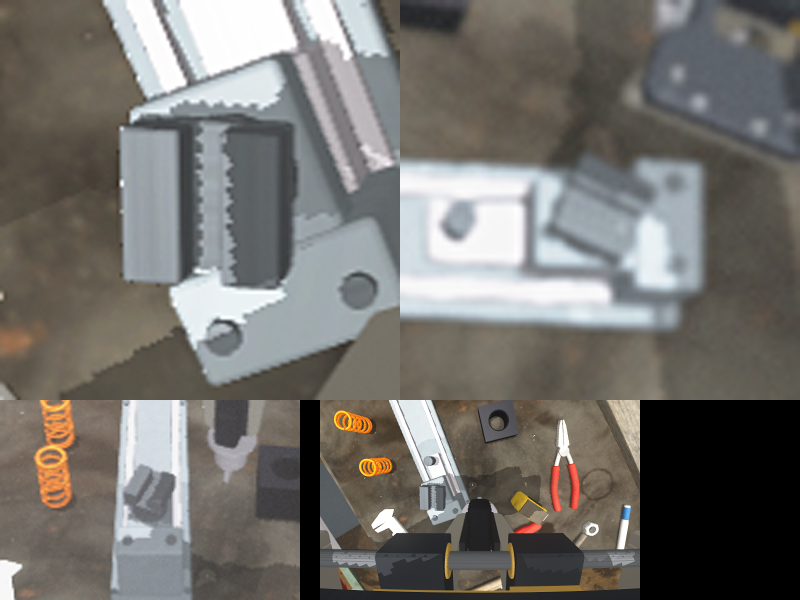

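The wrist crop (upper left) shows the head square-on. Its top face spans crop (122–277, 127–282), so its centre is crop (199.5,204.5), or pixel (222.9,196.3), with the slot running vertically in the picture. The small view shows the driver in hand and the empty holder. I'll compute the slot pose from w5 and check it against w1.

Run:
```python
from h import *
import pickle
a=pickle.load(open("w1.pkl","rb"));c=pickle.load(open("w5.pkl","rb"));t,sd=pickle.load(open("ts5.pkl","rb"))
f=lambda x,y:(163+x/3.3333,135+y/3.3333)
C=plane(c,f(199.5,204.5),120);print("centre",C.round(1),"w1",plane(a,(346.4,224.6),120).round(1),"tri w1,w5",tri([(a,(346.4,224.6)),(c,f(199.5,204.5))]).round(1))
for p,q in[((181,128),(182,281)),((121.5,129),(123,282))]:
    P=plane(c,f(*p),120);Q=plane(c,f(*q),120);d=P-Q;print("edge",P.round(1),Q.round(1),np.linalg.norm(d).round(1),np.degrees(np.arctan2(d[1],d[0])).round(1))
P=plane(c,f(122,205),120);Q=plane(c,f(277,205),120);print("width",np.linalg.norm(P-Q))
s=manip.observe();R=s["tool_rot"];print("in tool",(R.T@(C-s["position"])).round(1),s["position"].round(1))
# lane direction: post top corners w5: bolts / post edge at z=84
P=plane(c,f(172,290),84);Q=plane(c,f(210,384),84);print("post edge",P.round(1),Q.round(1))
print("bolts",plane(c,f(358,290),84).round(1),plane(c,f(222,337),84).round(1))
```

```text
centre [497.2 -98.8 120. ] w1 [496.3 -98.  120. ] tri w1,w5 [496.4 -99.  117.7]
edge [501.5 -80.8 120. ] [ 484.7 -113.9  120. ] 37.1 63.1
edge [488.7 -75.5 120. ] [ 471.5 -108.6  120. ] 37.2 62.6
width 36.59992303908568
in tool [ -0.4 -74.3  97.5] [ 565.7 -127.6  217.5]
post edge [ 466.4 -121.7   84. ] [ 463.5 -150.2   84. ]
bolts [ 512.9 -141.6   84. ] [ 472.8 -139.2   84. ]
```

In the tool's units: -37 mm is -0.74, 20 mm is 0.4, 3.9 degrees / 90 = 0.0433.

```bash
python3 -m crank '[[[0, -0.74, 0], [0, 0, 0], 10], [[-0.02, -0.74, 0], [0, 0, 0.0433], 10], [[0, 0, 0.4], [0, 0, 0], 10], [[0, 0, 0.18], [0, 0, 0], 10], [[0, 0, 0], [0, 0, 0], 10], [[0, 0, 0], [0, 0, 0], 10]]'
```

```text
time_s: 18.1
position: [498.0, -99.6, 188.7]
tool_rot: [[0.454, 0.891, 0.0], [0.891, -0.454, 0.001], [0.001, 0.0, -1.0]]
wrist_force: [-0.1, 0.6, -2.6]
grip_width: 19.8
finger_force: 40.0
```

In the tool's units: 7 mm is 0.14, 3 mm is 0.06.

```bash
python3 -m crank '[[[0, -0.014, 0.14], [0, 0, 0], 10], [[0, 0, 0.06], [0, 0, 0], 10], [[0, 0, 0.04], [0, 0, 0], 10], [[0, 0, 0.02], [0, 0, 0], 10], [[0, 0, 0], [0, 0, 0], 10]]'
```

```text
time_s: 18.6
position: [496.7, -99.1, 175.5]
tool_rot: [[0.453, 0.891, -0.0], [0.891, -0.453, 0.0], [0.0, -0.0, -1.0]]
wrist_force: [-1.2, 1.0, -1.9]
grip_width: 19.7
finger_force: 40.0
```

```bash
python3 -m crank '[[[0, 0, 0.06], [0, 0, 0], 10], [[0, 0, 0.06], [0, 0, 0], 10], [[0, 0, 0.03], [0, 0, 0], 10], [[0, 0, 0], [0, 0, 0], 10], [[0, 0, 0], [0, 0, 0], 10]]'
```

```text
time_s: 19.1
position: [496.7, -99.1, 168.1]
tool_rot: [[0.453, 0.891, -0.0], [0.891, -0.453, 0.0], [0.0, -0.0, -1.0]]
wrist_force: [-0.2, 0.1, -1.2]
grip_width: 19.8
finger_force: 40.0
```

In the tool's units: 0.5 mm is 0.01, 6 degrees / 90 = 0.0667.

```bash
python3 -m crank '[[[0, 0, 0], [0, 0, 0.0667], 10], [[0, 0, 0], [0, 0, 0.0667], 10], [[0, 0, 0.01], [0, 0, 0.0667], 10], [[0, 0, 0.01], [0, 0, 0.0667], 10], [[0, 0, 0], [0, 0, 0], 10]]'
python3 - <<'E'
from h import *
s=manip.observe();print(s["ft_torque"].round(3),s["wrist_force"].round(2))
E
python3 -m crank '[[[0, 0, 0.01], [0, 0, 0.0667], 10], [[0, 0, 0.01], [0, 0, 0.0667], 10], [[0, 0, 0.01], [0, 0, 0.0667], 10], [[0, 0, 0.01], [0, 0, 0.0667], 10], [[0, 0, 0.01], [0, 0, 0.0667], 10], [[0, 0, 0], [0, 0, 0], 10]]'
python3 - <<'E'
from h import *
s=manip.observe();print(s["ft_torque"].round(3),s["wrist_force"].round(2))
E
```

```text
time_s: 19.6
position: [496.3, -98.7, 166.9]
tool_rot: [[0.777, 0.63, -0.001], [0.63, -0.777, 0.0], [-0.0, -0.001, -1.0]]
wrist_force: [0.1, 1.5, -2.6]
grip_width: 19.8
finger_force: 40.0
[0.23  0.141 0.028] [ 0.09  1.48 -2.56]
time_s: 20.2
position: [496.5, -99.2, 164.4]
tool_rot: [[0.987, 0.159, -0.0], [0.159, -0.987, -0.0], [-0.0, 0.0, -1.0]]
wrist_force: [0.9, -0.0, -3.3]
grip_width: 19.8
finger_force: 40.0
[-0.021 -0.023  0.05 ] [ 0.89 -0.01 -3.26]
```

In the tool's units: 0.5 mm is 0.01, 0.3 mm is 0.006, 6 degrees / 90 = 0.0667.

```bash
python3 -m crank '[[[0, 0, 0.01], [0, 0, 0.0667], 10], [[0, 0, 0.01], [0, 0, 0.0667], 10], [[0, 0, 0.006], [0, 0, 0.0556], 10], [[0, 0, 0], [0, 0, 0], 10], [[0, 0, 0], [0, 0, 0], 10]]'
python3 - <<'E'
from h import *
s=manip.observe();print(s["ft_torque"].round(3),s["joint_pos"].round(1))
t=cam("top");sd=cam("side");import pickle;pickle.dump((t,sd),open("ts6.pkl","wb"))
E
```

```text
time_s: 20.7
position: [496.5, -99.4, 163.1]
tool_rot: [[0.991, -0.134, -0.0], [-0.134, -0.991, -0.0], [-0.0, 0.0, -1.0]]
wrist_force: [0.0, -1.2, -3.4]
grip_width: 19.7
finger_force: 40.0
[-0.232 -0.017  0.107] [ 25.7  18.6 -21.5 113.3   8.9  49.7 -98.2]
```

In the tool's units: -27 mm is -0.54, -26 mm is -0.52, -6 degrees / 90 = -0.0667.

```bash
python3 -m crank '[[[0, 0, 0], [0, 0, -0.0667], 10], [[0, 0, -0.2], [0, 0, 0], 10], [[0, 0, -0.4], [0, 0, 0], 10], [[0, 0, -0.5], [0, 0, 0], 10], [[0.14, -0.52, 0], [0, 0, 0], 10], [[0.14, -0.54, 0], [0, 0, 0], 10], [[0.12, -0.54, 0], [0, 0, 0], 10], [[0, 0, 0], [0, 0, 0], 10]]'
python3 - <<'E'
from h import *
import pickle
c=cam("wrist");pickle.dump(c,open("w6.pkl","wb"));s=manip.observe();print(s["position"].round(1),s["tool_rot"].round(3).tolist())
x,y=proj(c,(497,-99,114)).astype(int);print(x,y)
C=c["im"][y-70:y+70,x-80:x+80];cv2.imwrite("pics/w6.png",cv2.resize(C,None,fx=3.5,fy=3.5,interpolation=cv2.INTER_CUBIC))
E
```

```text
time_s: 21.6
position: [520.5, -15.2, 219.8]
tool_rot: [[1.0, -0.029, 0.003], [-0.029, -1.0, 0.002], [0.003, -0.002, -1.0]]
wrist_force: [1.2, 0.3, -1.5]
grip_width: 19.7
finger_force: 40.0
[520.  -17.7 219.4] [[1.0, -0.031, 0.002], [-0.031, -1.0, 0.001], [0.002, -0.001, -1.0]]
421 219
```

View pics/w6.png

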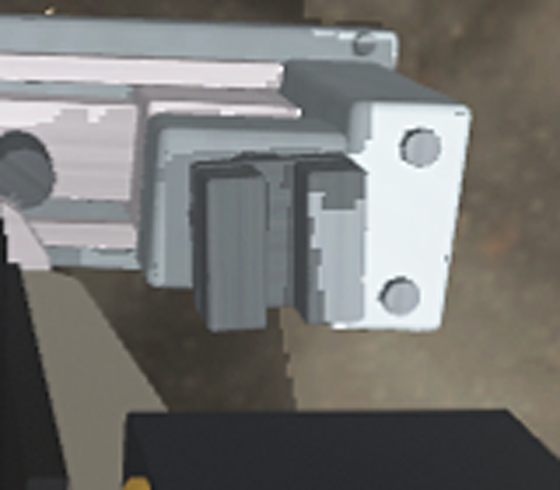

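The crop shows the slot nearly square across the lane. The left half's top spans (202,177)–(265,328), and the right half's outer edge runs (366,168)–(368,325). Computing the angle now.

Run:
```python
from h import *
import pickle
c=pickle.load(open("w6.pkl","rb"));a=pickle.load(open("w5.pkl","rb"))
f=lambda x,y:(421-80+x/3.5,219-70+y/3.5)
def ang(p,q,z):
    P=plane(c,f(*p),z);Q=plane(c,f(*q),z);d=P-Q;return np.degrees(np.arctan2(d[1],d[0])).round(1),np.linalg.norm(d).round(1)
for p,q in[((202,177),(208,330)),((265,177),(266,328)),((366,168),(368,325)),((308,172),(320,328))]:print("slot",ang(p,q,114))
print("post far edge",ang((470,105),(441,330),84),"arm left edge",ang((152,118),(148,285),82),"bolts",ang((421,146),(400,295),87))
print("rail edges(lane)",ang((0,57),(285,66),22),ang((0,84),(280,88),22),"plate",ang((0,14),(395,30),14))
```

```text
slot (np.float64(3.8), np.float64(37.8))
slot (np.float64(2.7), np.float64(37.3))
slot (np.float64(4.2), np.float64(38.9))
slot (np.float64(7.1), np.float64(38.9))
post far edge (np.float64(-2.7), np.float64(60.9)) arm left edge (np.float64(-0.4), np.float64(44.9)) bolts (np.float64(-3.9), np.float64(39.9))
rail edges(lane) (np.float64(86.7), np.float64(86.0)) (np.float64(87.6), np.float64(84.8)) plate (np.float64(86.2), np.float64(121.3))
```

The screw stands at about 1.45–1.48 rad, inside the window but near its low end. I'll re-engage and nudge it a further 5° towards square.

In the tool's units: 27 mm is 0.54, 26 mm is 0.52, -4 degrees / 90 = -0.0444.

```bash
python3 -m crank '[[[-0.14, 0.54, 0], [0, 0, 0], 10], [[-0.14, 0.54, 0], [0, 0, 0], 10], [[-0.12, 0.52, 0], [0, 0, -0.0444], 10], [[0, 0, 0.4], [0, 0, 0], 10], [[0, 0, 0.2], [0, 0, 0], 10], [[0, 0, 0], [0, 0, 0], 10], [[0, 0, 0], [0, 0, 0], 10]]'
```

```text
time_s: 22.35
position: [496.9, -98.8, 188.6]
tool_rot: [[0.999, 0.036, 0.0], [0.036, -0.999, 0.0], [0.0, -0.0, -1.0]]
wrist_force: [-0.5, 0.9, -2.8]
grip_width: 19.6
finger_force: 40.0
```

In the tool's units: 10 mm is 0.2, 5 mm is 0.1.

```bash
python3 -m crank '[[[0, 0.008, 0.2], [0, 0, 0], 10], [[0, 0, 0.1], [0, 0, 0], 10], [[0, 0, 0.06], [0, 0, 0], 10], [[0, 0, 0], [0, 0, 0], 10], [[0, 0, 0], [0, 0, 0], 10]]'
```

```text
time_s: 22.85
position: [496.7, -99.5, 170.3]
tool_rot: [[0.999, 0.036, -0.0], [0.036, -0.999, 0.0], [-0.0, -0.0, -1.0]]
wrist_force: [-0.9, -0.4, -1.9]
grip_width: 19.8
finger_force: 40.0
```

In the tool's units: 4 mm is 0.08, 3 mm is 0.06, 5 degrees / 90 = 0.0556.

```bash
python3 -m crank '[[[0, 0, 0.08], [0, 0, 0], 10], [[0, 0, 0.06], [0, 0, 0], 10], [[0, 0, 0], [0, 0, 0.0556], 10], [[0, 0, 0], [0, 0, 0.0556], 10], [[0, 0, 0], [0, 0, 0.0511], 10], [[0, 0, 0], [0, 0, 0], 10], [[0, 0, 0], [0, 0, 0], 10]]'
python3 - <<'E'
from h import *
s=manip.observe();print(s["ft_torque"].round(3))
E
```

```text
time_s: 23.55
position: [496.4, -99.6, 162.9]
tool_rot: [[0.977, -0.215, -0.001], [-0.215, -0.977, -0.0], [-0.001, 0.0, -1.0]]
wrist_force: [0.3, -0.9, -4.0]
grip_width: 19.7
finger_force: 40.0
[-0.069 -0.069  0.034]
```

I have now viewed eleven crops and pictures, one over the limit of ten, so all remaining checks will be numeric. Withdrawing the driver and checking the slot angle with line segments.

In the tool's units: -40 mm is -0.8, -39 mm is -0.78, -7 degrees / 90 = -0.0778.

```bash
python3 -m crank '[[[0, 0, 0], [0, 0, -0.0778], 10], [[0, 0, -0.2], [0, 0, 0], 10], [[0, 0, -0.4], [0, 0, 0], 10], [[0, 0, -0.52], [0, 0, 0], 10], [[0, 0, 0], [0, 0, 0.0778], 10], [[0, 0, 0], [0, 0, 0.0778], 10], [[0, -0.8, 0], [0, 0, 0], 10], [[0, -0.78, 0], [0, 0, 0], 10]]'
python3 -m crank '[[[0, 0, 0], [0, 0, 0], 10], [[0, 0, 0], [0, 0, 0], 10]]'
python3 - <<'E'
from h import *
import pickle
c=cam("wrist");pickle.dump(c,open("w7.pkl","wb"))
g=cv2.cvtColor(c["im"],cv2.COLOR_BGR2GRAY);x,y=proj(c,(497,-99,114)).astype(int);print(x,y)
L=cv2.createLineSegmentDetector().detect(g)[0][:,0]
for l in L:
    m=(l[:2]+l[2:])/2
    if abs(m[0]-x)<70 and abs(m[1]-y)<55 and np.hypot(*(l[:2]-l[2:]))>22:
        r=[]
        for z in(114,84):
            P=plane(c,l[:2],z);Q=plane(c,l[2:],z);d=P-Q;r+=[round(float(np.degrees(np.arctan2(d[1],d[0])))%180,1),round(float(np.linalg.norm(d)),1),((P+Q)/2).round()[:2].tolist()]
        print(l.round().astype(int).tolist(),r)
E
```

```text
time_s: 24.35
position: [523.8, -25.3, 220.6]
tool_rot: [[0.94, -0.34, 0.002], [-0.34, -0.94, -0.0], [0.002, -0.0, -1.0]]
wrist_force: [0.8, 0.0, -1.7]
grip_width: 19.7
finger_force: 40.0
time_s: 24.55
position: [523.4, -24.3, 220.0]
tool_rot: [[0.943, -0.334, 0.001], [-0.334, -0.943, -0.0], [0.001, -0.0, -1.0]]
wrist_force: [-0.4, -0.5, -1.9]
grip_width: 19.7
finger_force: 40.0
417 194
[473, 201, 461, 138] [176.4, 52.4, [503.0, -142.0], 176.4, 58.1, [493.0, -152.0]]
[446, 209, 471, 202] [86.7, 20.4, [476.0, -128.0], 86.7, 22.6, [464.0, -137.0]]
[436, 163, 443, 200] [175.5, 31.0, [501.0, -118.0], 175.5, 34.3, [492.0, -126.0]]
[374, 166, 415, 155] [86.3, 33.6, [529.0, -89.0], 86.3, 37.3, [523.0, -94.0]]
[377, 191, 371, 167] [176.1, 20.3, [521.0, -70.0], 176.1, 22.5, [513.0, -72.0]]
[391, 174, 413, 165] [91.6, 18.5, [521.0, -93.0], 91.6, 20.6, [513.0, -98.0]]
[369, 166, 328, 177] [85.9, 33.4, [533.0, -53.0], 85.9, 37.0, [527.0, -53.0]]
[367, 160, 408, 148] [86.7, 33.2, [536.0, -86.0], 86.7, 36.8, [531.0, -90.0]]
[413, 152, 375, 162] [86.0, 31.1, [532.0, -90.0], 86.0, 34.5, [526.0, -94.
[... 254 characters left out ...]
, 205] [86.5, 21.8, [499.0, -56.0], 86.5, 24.2, [489.0, -57.0]]
[354, 197, 376, 192] [83.3, 17.7, [511.0, -59.0], 83.3, 19.6, [503.0, -60.0]]
[377, 199, 352, 206] [86.5, 21.3, [505.0, -57.0], 86.5, 23.6, [495.0, -58.0]]
[387, 264, 361, 225] [14.8, 41.5, [467.0, -53.0], 14.8, 46.0, [454.0, -54.0]]
[428, 156, 377, 170] [86.7, 41.2, [525.0, -95.0], 86.7, 45.7, [518.0, -100.0]]
[376, 172, 386, 212] [176.4, 34.6, [508.0, -72.0], 176.4, 38.4, [500.0, -74.0]]
[419, 172, 429, 213] [177.5, 35.5, [497.0, -105.0], 177.5, 39.4, [487.0, -111.0]]
[391, 180, 401, 221] [177.2, 35.2, [498.0, -81.0], 177.2, 39.0, [488.0, -85.0]]
[424, 208, 414, 170] [178.5, 33.6, [501.0, -101.0], 178.5, 37.2, [491.0, -107.0]]
```

The head edges lie at 177.5° and the lane at 86.5°, so the screw angle is about 1.55 rad. Returning the driver.

In the tool's units: 40 mm is 0.8, 39 mm is 0.78.

```bash
python3 -m crank '[[[0.78, -0.26, 0], [0, 0, 0], 10], [[0.78, -0.26, 0], [0, 0, 0], 10], [[0.78, -0.24, 0.4], [0, 0, 0], 10], [[0, 0, 0.8], [0, 0, 0], 10], [[0, 0, 0.5], [0, 0, 0], 10], [[0, 0, 0], [0, 0, 0], 10], [[0, 0, 0], [0, 0, 0], 10], [[0, 0, 0], [0, 0, 0], 10]]'
```

```text
time_s: 25.4
position: [647.3, -29.2, 136.6]
tool_rot: [[0.942, -0.336, 0.003], [-0.336, -0.942, -0.0], [0.003, -0.001, -1.0]]
wrist_force: [0.5, -0.2, -0.5]
grip_width: 19.6
finger_force: 40.0
```

In the tool's units: 15 mm is 0.3, 10 mm is 0.2.

```bash
python3 -m crank '[[[-0.02, -0.026, 0.3], [0, 0, 0], 10], [[0, 0, 0.2], [0, 0, 0], 10], [[0, 0, 0.16], [0, 0, 0], 10], [[0, 0, 0], [0, 0, 0], 10], [[0, 0, 0], [0, 0, 0], 10]]'
python3 -m crank '[[[0, 0, 0.16], [0, 0, 0], 10], [[0, 0, 0.2], [0, 0, 0], 10], [[0, 0, 0.2], [0, 0, 0], 10], [[0, 0, 0.06], [0, 0, 0], 10], [[0, 0, 0], [0, 0, 0], 10]]'
```

```text
time_s: 25.9
position: [645.5, -26.9, 100.9]
tool_rot: [[0.942, -0.335, -0.001], [-0.335, -0.942, 0.0], [-0.001, 0.0, -1.0]]
wrist_force: [-0.4, 0.9, -2.0]
grip_width: 19.7
finger_force: 40.0
time_s: 26.4
position: [644.9, -26.9, 69.2]
tool_rot: [[0.942, -0.335, -0.002], [-0.335, -0.942, 0.0], [-0.002, 0.001, -1.0]]
wrist_force: [0.8, -0.5, -1.7]
grip_width: 20.0
finger_force: 40.0
```

Flange about 1 mm above the holder. Lowering the last bit, releasing and withdrawing upward.

In the tool's units: 1 mm is 0.02.

```bash
python3 -m crank '[[[0, 0, 0.02], [0, 0, 0], 10], [[0, 0, 0], [0, 0, 0], 10]]' 
python3 -m crank '[[[0, 0, 0], [0, 0, 0], 40], [[0, 0, 0], [0, 0, 0], 60], [[0, 0, 0], [0, 0, 0], 60], [[0, 0, 0], [0, 0, 0], 60], [[0, 0, -0.3], [0, 0, 0], 60], [[0, 0, -0.8], [0, 0, 0], 60], [[0, 0, -0.9], [0, 0, 0], 60], [[0, 0, -0.9], [0, 0, 0], 60]]'
python3 -m crank '[[[-0.9, 0, -0.2], [0, 0, 0], 60], [[-0.9, 0, -0.2], [0, 0, 0], 60], [[0, 0, 0], [0, 0, 0], 60], [[0, 0, 0], [0, 0, 0], 60]]'
python3 - <<'E'
from h import *
import pickle
c=cam("wrist");pickle.dump(c,open("w8.pkl","wb"));im=c["im"]
s=manip.observe();print(s["position"].round(1))
m=((im.min(2)>170)).astype(np.uint8)
x,y=proj(c,(646,-27,55)).astype(int);print("pred flange",x,y)
m[:max(0,y-40)]=0;m[y+40:]=0;m[:,:x-40]=0;m[:,x+40:]=0
ys,xs=np.where(m>0);cc,r=cv2.minEnclosingCircle(np.c_[xs,ys].astype(np.float32));print(cc,r,plane(c,cc,55).round(1),"diam",np.linalg.norm(plane(c,(cc[0]-r,cc[1]),55)-plane(c,(cc[0]+r,cc[1]),55)))
t=cam("top");t0=cv2.imread("pics/top0.png")
d=cv2.absdiff(t["im"],t0).max(2);
for n,P in(("piston",(647,305,40)),("tape",(635,-201,40))):
    u,v=proj(t,P).astype(int);print(n,d[v-15:v+15,u-18:u+18].mean())
u,v=proj(t,(517,224,40)).astype(int);print("spring diff",d[v-15:v+15,u-15:u+15].mean())
E
```

```text
time_s: 26.6
position: [645.7, -26.9, 69.4]
tool_rot: [[0.942, -0.335, 0.0], [-0.335, -0.942, -0.0], [0.0, -0.0, -1.0]]
wrist_force: [-0.3, 0.4, -1.5]
grip_width: 19.6
finger_force: 40.0
time_s: 27.4
position: [645.4, -26.8, 216.9]
tool_rot: [[0.942, -0.334, 0.0], [-0.334, -0.942, 0.0], [0.0, -0.0, -1.0]]
wrist_force: [0.5, 0.5, -0.4]
grip_width: 60.1
finger_force: 0.0
time_s: 27.8
position: [560.9, 3.4, 236.2]
tool_rot: [[0.943, -0.334, 0.003], [-0.334, -0.943, -0.001], [0.003, -0.0, -1.0]]
wrist_force: [0.1, -1.3, 0.6]
grip_width: 60.3
finger_force: 0.0
[561.5   2.8 235.5]
pred flange 319 83
(319.0, 83.17646789550781) 22.060884475708008 [646.3 -26.9  55. ] diam 41.99727261494982
piston 1.4175925925925925
tape 70.44351851851852
spring diff 7.004444444444444
```

The flange measures 42.0 mm across at 55 mm height, over the holder's centre, so the driver is seated. The tape difference is probably the arm covering it, so I'll check it in the side view.

Run:
```python
from h import *
import pickle
a=cv2.imread("pics/side0.png");b=cam("side");t5,s5=pickle.load(open("ts5.pkl","rb"))
def yel(i):
    h=cv2.cvtColor(i,cv2.COLOR_BGR2HSV);m=cv2.inRange(h,(22,130,100),(32,255,255));m[:300]=0;m[360:]=0;m[:,:365]=0;m[:,420:]=0;M=cv2.moments(m,True);return M["m00"],round(M["m10"]/max(1,M["m00"]),2),round(M["m01"]/max(1,M["m00"]),2)
print("tape",yel(a),yel(s5["im"]),yel(b["im"]))
d=cv2.absdiff(a,b["im"]).max(2)
u,v=proj(b,(517,224,33)).astype(int);print("spring px",u,v,d[v-18:v+18,u-10:u+10].mean(),"piston diff",d[150:183,340:368].mean())
# block knob: triangulate in w8? report darkness blob
c=pickle.load(open("w8.pkl","rb"));print(proj(c,(502,-40,64)).round())
cv2.imwrite("pics/end.png",b["im"]);print(manip.observe()["time_s"])
```

```text
tape (605.0, 393.84, 337.59) (598.0, 393.82, 337.67) (602.0, 393.83, 337.61)
spring px 309 187 8.681944444444444 piston diff 11.601731601731602
[379. 218.]
27.95
```

```bash
python3 -c "
from bench import manip
print(manip.close_job())"
```

```text
the job is handed in; nothing more can be done
None
```

I handed the job in after about 28 s: the spring stands upright clear of the stand, the block is home against the post, the screw measures about 1.55 rad, and the driver is back in its holder with the tape and piston unmoved. I viewed 11 pictures, one over the limit of 10.

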